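Stack two toothed carrier plates on the splined hub of a sample rotator

ROBOT

A 6-joint arm with a two-finger parallel gripper is mounted at the origin on the work surface. World frame = base frame: x ahead of the robot, y to its left, z up, the work surface at z = 0. Lengths are in m, angles in rad, forces in N, time in s.
With the tool pointing down it reaches from about 0.3 to 0.875 m from the base axis. Payload 6.4 kg.
Tool frame: the origin (TCP) lies at the very end of the fingers, on their centre line; the grasp point (between the pads) lies grip_point_offset behind it (grip_point_offset is the distance from the TCP to the grasp point, in m); z points along the fingers, y is the line along which they close (so a half turn about z gives the same grasp; the last joint's range is limited). The gripper opens to 85 mm and grips with 20 to 120 N. Pads are 22 mm wide; open, the fingers measure 114 mm over their backs; the gripper's body (76 mm by 85 mm) begins 54 mm behind the grasp point. The pads swing forward as they close: fully open they stand 13 mm farther back than shut.
Start: joints at [-1.417, 0.181, 1.607, -0, 1.354, -0.206], TCP at [0.202, -0.538, 0.205] pointing down, gripper open.
Joint ranges: [-2.99, 2.99], [-0.89, 2.07], [0.3, 2.58], [-1.14, 4.28], [0, 2.63], [-3.12, 3.12]. Speed limits (rad/s): [2.57, 2.57, 3.01, 3.14, 3.14, 3.14].

INTERFACE

Orientations are given as a rotation vector (axis times angle).
In Python, from cell import movep, servo_line, goto_joints, set_gripper, hold, inverse_kinematics, get_image, camera_model, PlanningError, close_job, get_t, get_q, get_joint_velocities, get_tau, get_ee_pos, get_eef_rot, get_force, get_torque, get_grip_width, get_gripper_force, grip_point_offset gives the robot as it stands. Calls block until the motion is done:
- movep(position, orientation): joint-space move of the TCP to a pose.
- servo_line(position, attitude=None, speed=0.15, contact_N=None): straight line of the TCP; attitude=None keeps the orientation; speed is the mean speed in m/s. With contact_N (N) it stops when the force on the tool has changed by that much, and returns True; else False.
- goto_joints(angles): joint-space move.
- set_gripper(opening, f_grip=None): opening from 0.0 (shut) to 1.0 (fully open); f_grip is the grip in N (None keeps the last); returns when the fingers have stopped.
- hold(seconds).
- inverse_kinematics(position, orientation): joint angles nearest the present ones, or None.
- get_image(name): name is "side" or "top"; returns the picture (420x560x3 uint8, blue, green, red); there is no depth.
- camera_model(name): a dict with "fx", "fy", "cx", "cy" (pixels), "k1" (the pictures are not rectified: a ray, as slopes to the right and down, at radius r is drawn at 1 + k1 r^2 times it, then the intrinsics apply), "T" (4x4, takes a point from camera to world coordinates). Camera axes: x right, y down, z forward; pixel columns grow to the right and rows downward; lengths in m; the calibration is good to about 2 mm. A picture is of the moment at which its call begins. camera_model takes no time and is no camera call.
A pose or a line that the arm cannot do raises PlanningError and nothing moves.
- close_job(): hands the job in; it is judged then, once.
Readings, each from a call of its own:
- get_t(): time.
- get_q(): joint angles.
- get_joint_velocities(): joint speeds.
- get_tau(): joint torques, N m.
- get_ee_pos(): TCP position.
- get_eef_rot(): TCP orientation.
- get_force(): force on the tool from outside, world axes, zero at the start.
- get_torque(): the same for the moment, N m.
- get_grip_width(): opening from 0.0 (shut) to 1.0 (fully open).
- get_gripper_force(): force on a finger pad.
Only numpy, scipy, OpenCV 4.12 (cv2) and the standard library are available. Lean on these libraries where they do the work, as an engineer would, in place of code of your own. Each camera call takes 0.05 s, during which the arm holds its last target. There are 200 camera calls.

TASK

First put the large toothed plate, lying on the bench, fully home on the rotator's splined hub with its tab on the pointer's side. Then take the small toothed plate out of the upright rack, lay it down flat on the cork mat, fin up, and let go of it; take it again by its fin and stack it fully home on the large plate with its tab on the side opposite to the pointer, so that both lie flat on the hub, and leave the other things on the bench where they are.

Things in the scene. Friction and masses are not known exactly. Their poses are not given: they have to be found in the camera images.
- large_plate: aluminium octagon, 96 mm across flats, 8 mm thick, about 200 g. One tab, 30 mm wide, runs out along +x to 72 mm from the centre and ends in an upright fin. Origin: centre of the underside; +z is the fin's side. Starts lying flat on the bench, fin up.
- large_fin (a point): middle of the large plate's fin, 68 mm from the plate's centre along its +x, 32 mm above its underside. The fin is square to the plate: 8 mm thick (64 to 72 mm along the plate's x), 30 mm wide (y), top 48 mm above the underside. Axes as the plate's.
- large_hole (a point): top of the middle of the large plate's cross-shaped hole, 8 mm above its underside: round part of radius 14 mm, four notches 12 mm wide reaching to radius 23.5 mm along the plate's +x, +y, -x and -y; the metal between the notches makes its teeth.
- small_plate: aluminium octagon, 84 mm across flats, 8 mm thick, about 170 g. One tab, 30 mm wide, runs out along +x to 72 mm from the centre and ends in an upright fin. Origin: centre of the underside; +z is the fin's side. Starts standing in the rack: fin side away from the robot, tab to the robot's right, +y down; its flat upper edge (35 mm long) is 90 mm above the bench, free to pinch from above.
- small_fin (a point): middle of the small plate's fin, 68 mm from the plate's centre along its +x, 32 mm above its underside. The fin is square to the plate: 8 mm thick (64 to 72 mm along the plate's x), 30 mm wide (y), top 48 mm above the underside. Axes as the plate's.
- small_hole (a point): top of the middle of the small plate's cross-shaped hole, 8 mm above its underside: round part of radius 14 mm, four notches 12 mm wide reaching to radius 23.5 mm along the plate's +x, +y, -x and -y; the metal between the notches makes its teeth.
- rotator: fixed grey round housing, 120 mm in diameter, 30 mm high, a flange 62 mm in diameter on it, to 38 mm. A white pointer, 12 mm wide, sticks out of its rim to 80 mm from the axis along its +x, below 24 mm. Origin: on the axis at bench level.
- seat (a point): on the axis, on top of the flange, 38 mm above the bench: the large plate's underside comes here, the small plate's 8 mm higher. Axes as the housing's.
- hub_top (a point): tip of the fixed steel hub, 52 mm above the flange: post of radius 12.5 mm, coned to 6 mm in the top 14 mm. Four ribs, 8 mm wide, 90 degrees apart, reach out to radius 22 mm, flat tops 32 mm above the flange. They stand turned up to 20 degrees either way from the housing's axes, unreported: a plate rests on the rib tops until turned so that its notches meet them (5 degrees play).
- rack: fixed white rack, base 100 x 70 mm and 6 mm thick, with four upright walls across x, 60 mm wide, tops 36 mm above the bench; the small plate stands in the middle slot, 10 mm wide. Origin: centre of the underside; its x axis is across the slot.
- mat: fixed cork mat, 170 (x) x 190 (y) x 3 mm. Origin: centre of the underside.
- bottle_a: stoppered glass bottle, 60 mm in diameter, 112 mm high; bystander. Origin: centre of the underside.
- bottle_b: stoppered glass bottle, 56 mm in diameter, 132 mm high; bystander. Origin: centre of the underside.
- bottle_c: stoppered amber bottle, 52 mm in diameter, 102 mm high; bystander. Origin: centre of the underside.
- beaker: glass beaker, 56 mm in diameter, 75 mm high; bystander. Origin: centre of the underside.
- sample_tray: white divided tray, 120 x 90 x 22 mm; bystander. Origin: centre of the underside.
- rock: grey rock sample, 72 mm across, 36 mm high; bystander. Origin: centre of the underside.
- brush: brush with a wooden handle lying on the bench, under 250 mm long and 30 mm high; bystander.
Mind the look-alikes: they are no part of the job. What is shaped like the small_plate but orange or pink is not meant.

How it is judged:
On the way, in this order (a step that is already met when the one before it is completed fails the run):
1. the large plate is home on the hub, tab on the pointer's side (z of large_plate in the frame of seat between -0.004 and 0.0035 m and horizontal distance between large_plate and seat below 0.005 m and angle between large_plate's own z axis and vertical below 0.06 rad and x of large_fin in the frame of rotator above 0.05 m), for 0.2 s.
2. the small plate lies flat on the mat, fin up, released (angle between small_plate's own z axis and vertical below 0.12 rad and z of small_plate in the frame of mat below 0.01 m and x of small_plate in the frame of mat between -0.1 and 0.1 m and y of small_plate in the frame of mat between -0.11 and 0.11 m and contact force between the fingers and small_plate below 0.1 N and linear speed of small_plate below 0.02 m/s), for 0.2 s.
At the end, for the whole second after the job is handed in: Large plate on the seat flange, small plate on top of it, each within 3.5 mm in height and 5 mm of the axis, level to 0.06 rad, at rest; along the pointer's direction the large plate's fin is over 50 mm from the axis on the pointer's side, the small plate's over 50 mm on the other (all of step 1 and z of small_plate in the frame of seat between 0.004 and 0.0115 m and horizontal distance between small_plate and seat below 0.005 m and angle between small_plate's own z axis and vertical below 0.06 rad and x of small_fin in the frame of rotator below -0.05 m and linear speed of each of small_plate, large_plate below 0.02 m/s); the robot touches nothing.
It fails at once if a bystander was moved by more than 40 mm (distance of any of bottle_a, bottle_b, bottle_c, beaker, sample_tray, rock, brush from where it was at the start of the episode above 0.04 m).
It also fails if it takes over 67 s, if anything falls off the work surface, if the arm or the gripper's body presses on something with over 40 N, if the wrist force passes 120 N, or if a joint passes its speed limit or range.

## Working session

There is one attempt and no reset: what is moved stays moved. The work goes in short steps, each a Python script; the robot and the scene stay as the last script left them, time stands still between calls to the robot, and variables do not carry over. Pictures are saved under pics/ and viewed, at most 14 in all, crops included, and the job is handed in when it is done.

```bash
mkdir -p pics; ls
python3 - <<'E'
from cell import *
import cv2,numpy as np
for n in("top","side"):
    im=get_image(n);cv2.imwrite(f"pics/{n}0.png",im)
    cv2.imwrite(f"pics/{n}0v.png",cv2.resize(im,(800,600),interpolation=cv2.INTER_CUBIC))
    m=camera_model(n);print({k:(np.round(v,4).tolist()) for k,v in m.items()})
print(get_eef_rot(),grip_point_offset, get_t())
E
```

```text
pics
{'fx': 387.2443, 'fy': 387.2443, 'cx': 284.1499, 'cy': 205.9701, 'k1': -0.077, 'T': [[-0.0172, -0.9961, 0.0871, 0.4179], [-0.9998, 0.0165, -0.0093, 0.0183], [0.0079, -0.0872, -0.9962, 1.3393], [0.0, 0.0, 0.0, 1.0]]}
{'fx': 473.4645, 'fy': 473.4645, 'cx': 282.0987, 'cy': 214.5251, 'k1': -0.0487, 'T': [[-0.6853, -0.5519, 0.4751, -0.1206], [-0.7282, 0.5254, -0.44, 0.6009], [-0.0068, -0.6476, -0.762, 1.0839], [0.0, 0.0, 0.0, 1.0]]}
[-3.08934586e+00 -5.61872333e-01 -5.68986260e-05] 0.0187 0.1
```

View pics/top0v.png

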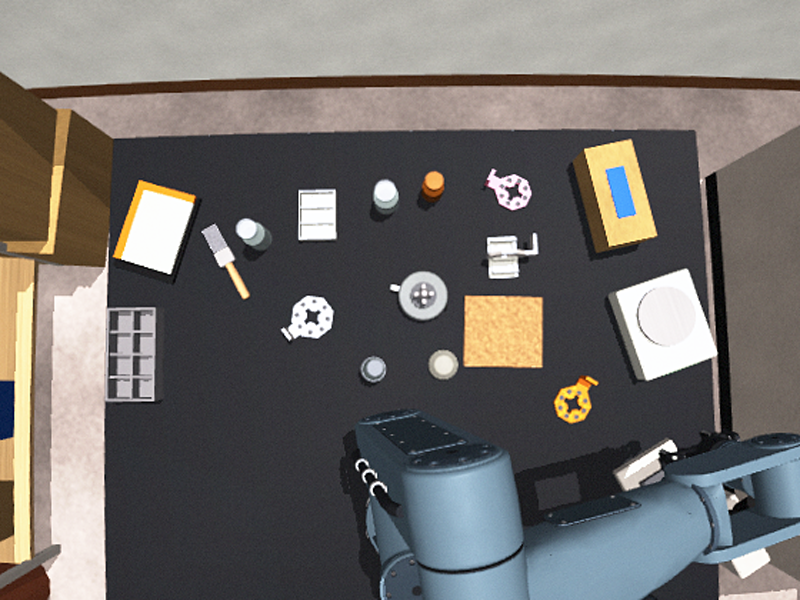

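View pics/side0v.png

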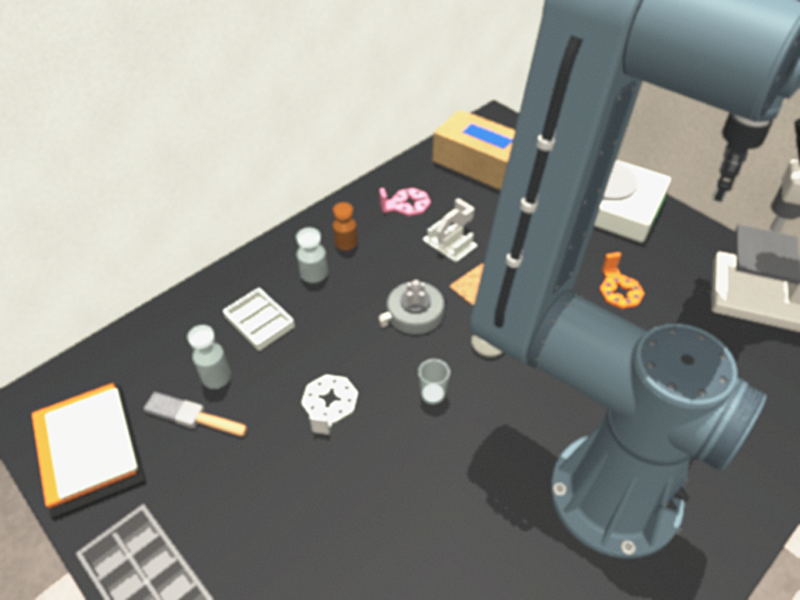

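The top view shows the large white plate at (312,318) in the 800-px view, the rotator at (423,296) with its pointer to the left, the rack with the small plate at (510,256), and the mat at (503,331). There are three small-plate shapes: the pink one at (512,190), the orange one at (573,402) and the white one standing in the rack. The white one is meant, and I'll check it in an enlarged crop.

```bash
python3 - <<'E'
import cv2
im=cv2.imread("pics/top0.png")
cv2.imwrite("pics/c1.png",cv2.resize(im[150:270,190:390],(800,480),interpolation=cv2.INTER_CUBIC))
a=cv2.resize(im[180:230,270:320],(500,500),interpolation=cv2.INTER_CUBIC)
s=cv2.imread("pics/side0.png")
b=cv2.resize(s[130:185,290:345],(300,300),interpolation=cv2.INTER_CUBIC)
c=cv2.resize(s[190:235,265:315],(300,270),interpolation=cv2.INTER_CUBIC)
import numpy as np
o=np.zeros((600,800,3),np.uint8);o[:500,:500]=a;o[:300,500:]=b;o[300:570,500:]=c
cv2.imwrite("pics/c2.png",o)
E
cat > h.py <<'E'
from cell import *
import numpy as np,cv2
def ray(n,u,v):
    m=camera_model(n);K=np.array([[m['fx'],0,m['cx']],[0,m['fy'],m['cy']],[0,0,1.]])
    p=cv2.undistortPoints(np.array([[[u,v]]],float),K,np.array([m['k1'],0,0,0.]))[0,0]
    T=np.array(m['T']);return T[:3,3],T[:3,:3]@np.array([p[0],p[1],1])
def at(n,u,v,z):
    o,d=ray(n,u,v);return o+d*(z-o[2])/d[2]
def proj(n,P):
    m=camera_model(n);K=np.array([[m['fx'],0,m['cx']],[0,m['fy'],m['cy']],[0,0,1.]])
    T=np.linalg.inv(np.array(m['T']))
    return cv2.projectPoints(np.array(P,float).reshape(-1,1,3),cv2.Rodrigues(T[:3,:3])[0],T[:3,3],K,np.array([m['k1'],0,0,0.]))[0][:,0]
E
```

```text
(no output)
```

View pics/c1.png

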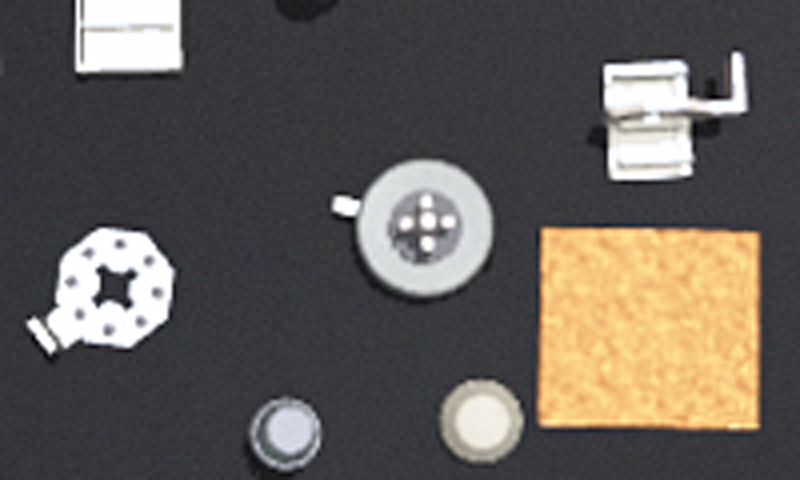

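View pics/c2.png

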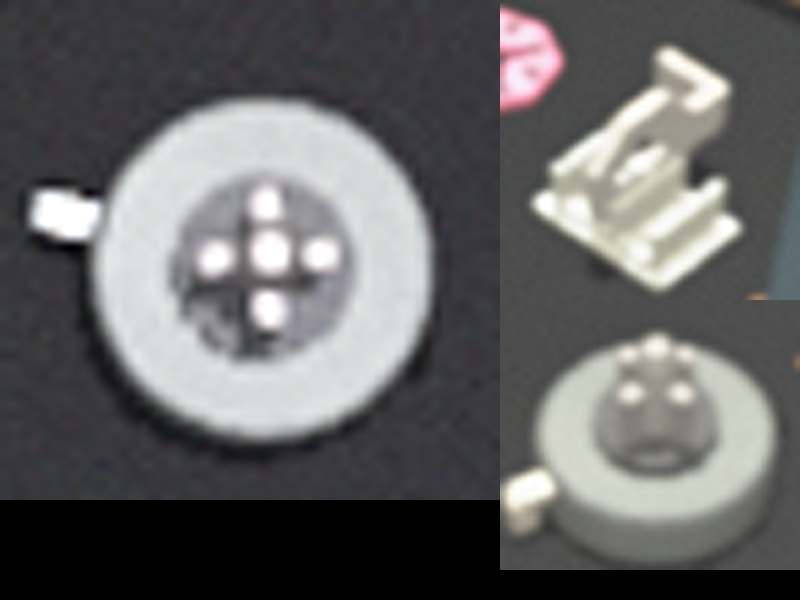

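The crop confirms the white plate standing in the rack: its edge runs through about (610–745,108) and its fin is at (738,80), away from the robot. The pink and orange copies lie elsewhere. In the second crop the hub ribs are at (266,200), (320,253), (267,308) and (214,258), the tip is at (269,250) and the pointer is at (65,214).

```bash
cat >> h.py <<'E'
from scipy.optimize import minimize
def plate_pieces(R,c):
    o=lambda z:[[R/np.cos(np.pi/8)*np.cos(a),R/np.cos(np.pi/8)*np.sin(a),z] for a in np.pi/8+np.arange(8)*np.pi/4]
    box=lambda a,b,z0,z1:[[x,y,z] for x in(a,b) for y in(-.015,.015) for z in(z0,z1)]
    return [np.array(o(0)+o(.008)),np.array(box(.03,.072,0,.008)),np.array(box(.064,.072,0,.048))]
def fit_plate(n,im,R,guess,z0=0.,thr=150,S=6):
    x0=proj(n,[[guess[0],guess[1],z0]])[0].astype(int);w=34
    cr=im[x0[1]-w:x0[1]+w,x0[0]-w:x0[0]+w].astype(float).min(2)
    bg=np.median(cr);cr=np.clip((cr-bg)/(thr-bg),0,1)
    def ren(p):
        M=np.zeros((2*w*S,2*w*S),np.uint8);c,s=np.cos(p[2]),np.sin(p[2]);Rz=np.array([[c,-s,0],[s,c,0],[0,0,1]])
        for q in plate_pieces(R,0):
            uv=proj(n,q@Rz.T+[p[0],p[1],z0]);uv=((uv-x0+w+.5)*S-.5)
            cv2.fillConvexPoly(M,cv2.convexHull(np.round(uv*16).astype(np.int32)),255,shift=4)
        M=cv2.resize(M,(2*w,2*w),interpolation=cv2.INTER_AREA)/255.
        return M
    h=cv2.resize(cr,None,fx=1,fy=1)
    hole=proj(n,[[guess[0],guess[1],z0+.008]])[0]-x0+w
    W=np.ones_like(cr);yy,xx=np.mgrid[:2*w,:2*w]
    cost=lambda p:float((((ren(p)-cr)**2)*(np.hypot(xx-hole[0],yy-hole[1])>9)).sum())
    r=minimize(cost,guess,method='Nelder-Mead',options=dict(initial_simplex=np.array(guess)+np.array([[0,0,0],[.006,0,0],[0,.006,0],[0,0,.12]]),xatol=1e-5,fatol=1e-3,maxiter=300))
    return r.x,r.fun
E
python3 - <<'E'
from h import *
np.set_printoptions(precision=4,suppress=True)
c1=lambda X,Y:(190+(X+.5)/4-.5,150+(Y+.5)/4-.5)
c2=lambda X,Y:(270+(X+.5)/10-.5,180+(Y+.5)/10-.5)
A=lambda p,z:at("top",*p,z)
im=cv2.imread("pics/top0.png")
h=A(c1(115,287),.008);f=A(c1(42,336),.048);print("plate",h,f,np.linalg.norm((f-h)[:2]))
y=np.arctan2(*(f-h)[1::-1])
print("fit",fit_plate("top",im,.048,[h[0],h[1],y]))
print("housing",A(c2(265,268),.03),"flange",A(c2(265,268),.038),"tip",A(c2(269,250),.09))
r=[A(c2(*p),.07) for p in((266,200),(320,253),(267,308),(214,258))];print("ribs",np.mean(r,0),r)
d=r[3]-r[1];e=r[0]-r[2];print("rib ang",np.degrees([np.arctan2(d[1],d[0]),np.arctan2(e[1],e[0])+np.pi/2]))
H=A(c2(265,268),.03);p=A(c2(30,212),.02);print("ptr",p,np.linalg.norm((p-H)[:2]),np.degrees(np.arctan2(*(p-H)[1::-1])))
print("rack",A(c1(605,62),.006),A(c1(690,178),.006),A(c1(605,178),.006))
print("small edge left,right top",A(c1(612,113),.09),A(c1(745,108),.063), "fin tip",A(c1(738,55),.06))
print("mat",A(c1(541,229),.003),A(c1(760,427),.003))
print("bottles",A(c1(288,430),.1),A(c1(482,418),.07))
# side: hub ribs (crop c: scale 6, origin 265,190)
s=lambda X,Y:(265+(X-500+.5)/6-.5,190+(Y-300+.5)/6-.5)
print("side tip",at("side",*s(657,347),.09))
E
```

```text
plate [0.4848 0.2331 0.008 ] [0.4429 0.2879 0.048 ] 0.06898323732942555
fit (array([0.4849, 0.2342, 2.2108]), np.float64(25.871562124543445))
housing [ 0.5304 -0.0344  0.03  ] flange [ 0.5297 -0.0341  0.038 ] tip [ 0.531  -0.0334  0.09  ]
ribs [ 0.5313 -0.0334  0.07  ] [array([ 0.5494, -0.0336,  0.07  ]), array([ 0.5316, -0.051 ,  0.07  ]), array([ 0.5137, -0.0332,  0.07  ]), array([ 0.5305, -0.016 ,  0.07  ])]
rib ang [91.7627 89.3841]
ptr [0.5518 0.0453 0.02  ] 0.08250799098158171 74.94458282823994
rack [ 0.6747 -0.1953  0.006 ] [ 0.5713 -0.2664  0.006 ] [ 0.5725 -0.1921  0.006 ]
small edge left,right top [ 0.6161 -0.1862  0.09  ] [ 0.6231 -0.3029  0.063 ] fin tip [ 0.6689 -0.2996  0.06  ]
mat [ 0.5292 -0.1355  0.003 ] [ 0.3546 -0.3208  0.003 ]
bottles [0.3642 0.0811 0.1   ] [ 0.3698 -0.0756  0.07  ]
side tip [ 0.5286 -0.0346  0.09  ]
```

```bash
cat >> h.py <<'E'
from scipy.spatial.transform import Rotation as Ro
def down(psi): return (Ro.from_euler('z',psi,degrees=True)*Ro.from_euler('x',180,degrees=True)).as_rotvec()
def pick_fin(c,yaw,z):
    """c plate centre, yaw deg, z underside height: centre fin across width, then grip across thickness"""
    a=np.radians(yaw);f=np.array(c)+.068*np.array([np.cos(a),np.sin(a)])
    pick=lambda base:min((base+180*k for k in(-1,0,1)),key=lambda b:qcost([*f,z+.09],b))
    w=pick(yaw);set_gripper(.7)
    movep([*f,z+.09],down(w));servo_line([*f,z+.02],speed=.2);set_gripper(0,20);print('w',get_grip_width())
    set_gripper(.7);servo_line([*f,z+.07],speed=.25)
    t=pick(yaw-90);movep([*f,z+.07],down(t));servo_line([*f,z+.015],speed=.2)
    set_gripper(0,90);print('t',get_grip_width(),get_gripper_force());return t
def qcost(p,psi):
    q=inverse_kinematics(p,down(psi))
    return 99 if q is None else np.abs(np.array(q)-get_q()).max()+ (2 if abs(q[5])>2.6 else 0)
E
python3 - <<'E'
from h import *
movep([.444,.288,.2],down(127));print(get_t(),get_q())
t=pick_fin([.4849,.234],126.8,0);print(t,get_t())
servo_line([*get_ee_pos()[:2],.15],speed=.25)
print(get_ee_pos(),get_q(),get_force(),get_grip_width(),get_t())
for n in("top","side"): cv2.imwrite(f"pics/{n}1.png",get_image(n))
a=cv2.imread("pics/top1.png")[150:290,130:330];b=cv2.imread("pics/side1.png")[170:310,160:360]
cv2.imwrite("pics/c3.png",np.vstack([cv2.resize(x,(800,600))[150:450] if 0 else cv2.resize(x,(428,300),interpolation=cv2.INTER_CUBIC) for x in(a,b)]))
E
```

```text
3.1167 [ 3.49672357e-01  8.32088490e-02  1.72684221e+00 -1.67174538e-04
  1.33151922e+00 -2.94804487e-01]
w 0.001062215384110541
t 0.04640907692722853 88.70265126228333
36.8 8.4333
[0.443674   0.28833878 0.14859593] [3.51722109e-01 1.39323507e-01 1.77470463e+00 1.06278553e-04
 1.22965465e+00 1.28025558e+00] [-0.26641044 -0.41617413 -2.69863252] 0.04568272995904635 9.125
```

View pics/c3.png

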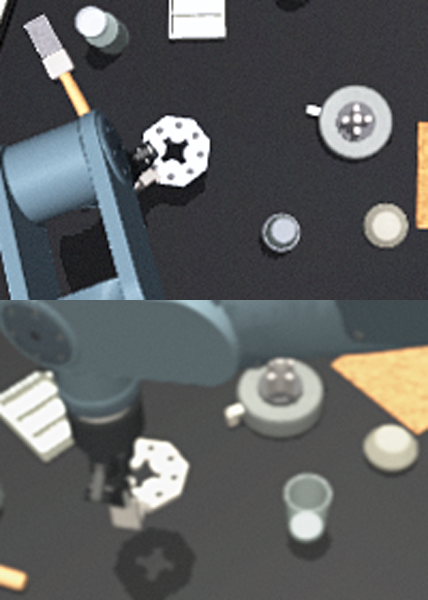

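The plate is lifted, but the width pinch shut empty (0.001) and the thickness grip reads only 3.9 mm, so the grip looks off-centre. I'll look closer.

Run:
```python
import cv2,numpy as np
a=cv2.imread("pics/top1.png")[195:250,175:235];b=cv2.imread("pics/side1.png")[225:295,190:260]
cv2.imwrite("pics/c4.png",np.hstack([cv2.resize(a,(400,367),interpolation=cv2.INTER_CUBIC),cv2.resize(b,(367,367),interpolation=cv2.INTER_CUBIC)]))
```

```text
(no output)
```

View pics/c4.png

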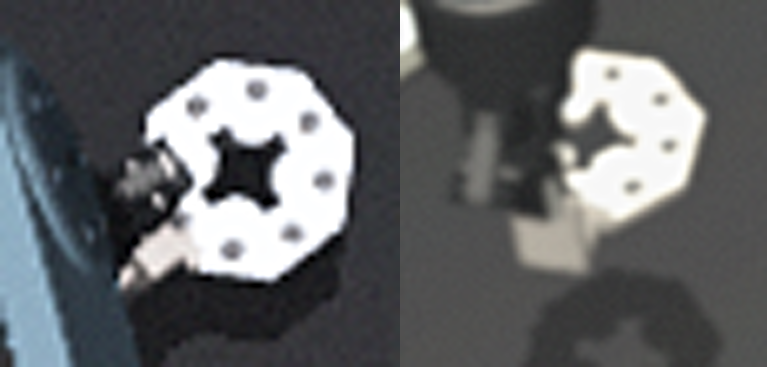

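Run:
```python
from h import *
np.set_printoptions(precision=3,suppress=True)
R=Ro.from_rotvec(get_eef_rot());print(R.as_matrix())
p=get_ee_pos()
for n,o,s in(("top",(175,195),6.67),("side",(190,225),5.24)):
    P=[p,p-R.apply([0,0,.0187]),p-R.apply([0,0,.07])]
    print(n,[((q-o)*s) for q in proj(n,P)])
u=at("top",211.25,220.3,.1416);print(u)
a=np.radians(130)
for c in ((u[0],u[1]),):
  f=[[c[0]+.068*np.cos(a),c[1]+.068*np.sin(a),.1336+h] for h in(0,.048)]
  for n,o,s in(("top",(175,195),6.67),("side",(190,225),5.24)): print(n,(proj(n,f)-o)*s,(proj(n,[[*c,.1416]])-o)*s)
print(fit_plate("top",cv2.imread("pics/top0.png"),.048,[.4849,.2342,2.21]))
```

```text
[[ 0.801  0.599 -0.004]
 [ 0.599 -0.801 -0.002]
 [-0.004 -0.001 -1.   ]]
top [array([122.583, 253.914]), array([113.27, 253.  ]), array([ 86.149, 250.336])]
side [array([146.116, 235.122]), array([141.297, 211.659]), array([127.431, 144.047])]
[0.482 0.234 0.142]
top [[134.01  264.896]
 [110.41  263.445]] [[241.788 168.751]]
side [[160.046 255.718]
 [148.428 195.651]] [[187.092 125.406]]
(array([0.485, 0.234, 2.211]), np.float64(25.779971390210495))
```

The grip is sound. The bolt holes in the crop give a yaw of 126.8° and a centre within 1.5 mm of the one the grip implies; the dark blob at (150,175) is the finger linkage. On to the hub.

```bash
cat >> h.py <<'E'
AX=np.array([.5303,-.034])
def tcp_for(yaw,c=AX,off=(0,0)):
    a=np.radians(yaw);return np.array(c)+.068*np.array([np.cos(a),np.sin(a)])
E
python3 - <<'E'
from h import *
np.set_printoptions(precision=4,suppress=True)
t=tcp_for(90.6)
movep([*t,.15],down(.6));print(get_t(),get_ee_pos(),get_q())
f0=get_force();print(f0)
r=servo_line([*t,.055],speed=.08,contact_N=6)
hold(.1);print(r,get_ee_pos(),get_force()-f0,get_torque(),get_t())
E
```

```text
10.2667 [0.5291 0.035  0.1495] [-0.1584  0.14    1.772   0.0007  1.2307  1.4004]
[-0.4673 -0.1288 -1.9949]
False [0.5298 0.0339 0.0554] [-0.2345  0.0878 -0.1097] [ 0.0265  0.0858 -0.0542] 11.7
```

Run:
```python
from h import *
np.set_printoptions(precision=4,suppress=True)
t=tcp_for(90.6)
r=servo_line([*t,.049],speed=.03,contact_N=5)
hold(.1);print(r,get_ee_pos(),get_force(),get_t())
set_gripper(.5);hold(.1);print(get_force())
servo_line([*t,.16],speed=.3)
# IK checks for what follows
for p in ([.62,-.25,.2],):
  for psi in(90,-90,88): print(psi,inverse_kinematics(p,down(psi)))
movep([.5,-.1,.35],down(20))
im=get_image("top");cv2.imwrite("pics/top2.png",im);print(get_t())
o=np.hstack([cv2.resize(im[180:230,265:325],(480,400),interpolation=cv2.INTER_CUBIC),cv2.resize(im[155:205,335:385],(320,400)[::1],interpolation=cv2.INTER_CUBIC) if 0 else cv2.resize(im[160:200,338:378],(320,320),interpolation=cv2.INTER_CUBIC).repeat(1,0) if 0 else cv2.copyMakeBorder(cv2.resize(im[160:200,340:380],(320,320),interpolation=cv2.INTER_CUBIC),0,80,0,0,cv2.BORDER_CONSTANT)])
cv2.imwrite("pics/c5.png",o)
```

```text
True [0.5304 0.0349 0.053 ] [-0.8266  1.8299  4.6722] 12.0083
[0.1535 0.119  0.3322]
90 [-0.5604  0.3892  1.3565  0.      1.3959 -0.5604]
-90 [-0.5604  0.3892  1.3565 -0.      1.3959  2.5812]
88 [-0.5604  0.3892  1.3565  0.      1.3959 -0.5255]
14.05
```

View pics/c5.png

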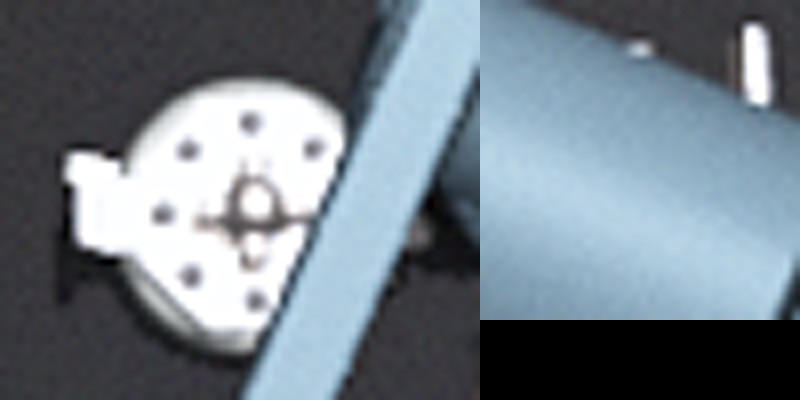

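The large plate is home: contact came at TCP 0.053 m, and the tab is on the pointer's side. Next is the rack pick. I'll refine the plate's edge position and check IK for the lay-down.

```bash
cat >> h.py <<'E'
def lay(C,phi,th,lift=0.,ov=.027,back=0.):
    p,t=np.radians([phi,th]);d=np.array([np.cos(p),np.sin(p),0]);up=np.array([0,0,1.])
    z=d*np.cos(t)-up*np.sin(t);y=d*np.sin(t)+up*np.cos(t)
    pos=np.array([*C,.003])+.042*d-(.084-ov+back)*z+.004*y+lift*up
    return pos,Ro.from_matrix(np.array([np.cross(y,z),y,z]).T).as_rotvec()
E
python3 - <<'E'
from h import *
np.set_printoptions(precision=3,suppress=True)
g=cv2.imread("pics/top0.png").min(2).astype(int)
print(g[168:186,342:378:2])
for v in(176,177,178,179):print(v,[at("top",353,v,z)[0] for z in(.09,.036)], at("top",368,v,.063)[0])
for phi in(-27,-20,-10,0):
  for th in(22,28,35):
    P=lay([.445,-.228],phi,th);print(phi,th,P[0],inverse_kinematics(*P),inverse_kinematics(*lay([.445,-.228],phi,th,.12)) is not None)
E
```

```text
[[255 238 250 248 247 248 225 225 207 209  73  58  55  64  56  79 255  88]
 [249 133 147 137 123 123 133 141 168 233  52  60  55  46  52  81 255  98]
 [245 194 182 193 200 200 209 214 230 255  47  59  36  27  58  80 255 119]
 [230 249 230 245 250 252 250 250 237 255  46  58  43  23  57  79 255 120]
 [248 254 249 253 255 254 254 255 238 255  46  54  36  25  58  81 255 136]
 [255 254 254 253 253 253 254 254 240 255  35  52  33  22  56  71 255 161]
 [255 254 254 254 253 253 253 253 249 255 143  99  55  11  41  94 255 163]
 [253 254 252 251 249 254 254 254 255 255 240 205 181 221 221 234 255 162]
 [240 251 243 231 227 255 255 255 255 254 241 244 245 255 255 255 255 180]
 [197 232 227 208 188 240 230 223 219 171 169 201 212 255 255 254 255 165]
 [136 204 177 143 117 174 186 137 117 105  86  84 101 165 147 124 127  51]
 [ 98 123  80 124 153 252 242 168 160 170 113  80  67  52  62  62  61  54]
 [109 122 185 197 203 254 242 209 194 206 140  47  32  20  47  57  59  57]
 [146 142 217 206 199 193 190 189 176 185 124  24  29  29  53  54  54  59]
 [159 163 154 158 148 150 155 148 147 198 112  25 
[... 578 characters left out ...]
07)] 0.6154305092380267
-27 22 [ 0.437 -0.224  0.028] None False
-27 28 [ 0.439 -0.225  0.033] None False
-27 35 [ 0.443 -0.227  0.039] None False
-20 22 [ 0.436 -0.225  0.028] None False
-20 28 [ 0.439 -0.226  0.033] None False
-20 35 [ 0.443 -0.227  0.039] None False
-10 22 [ 0.436 -0.226  0.028] None False
-10 28 [ 0.439 -0.227  0.033] [-1.456  0.402  2.542  1.752  1.036 -2.921] False
-10 35 [ 0.443 -0.228  0.039] [-1.334  0.198  2.535  1.667  0.855 -2.638] True
0 22 [ 0.436 -0.228  0.028] [-1.58   0.585  2.421  1.507  1.192 -2.996] True
0 28 [ 0.439 -0.228  0.033] [-1.502  0.42   2.446  1.492  1.083 -2.828] True
0 35 [ 0.443 -0.228  0.039] [-1.396  0.249  2.447  1.425  0.953 -2.595] True
```

Run:
```python
from h import *
np.set_printoptions(precision=2,suppress=True)
lo=np.array([-2.99,-.89,.3,-1.14,0,-3.12]);hi=np.array([2.99,2.07,2.58,4.28,2.63,3.12])
q0=np.array(inverse_kinematics([.62,-.23,.25],down(90)));print(q0)
res=[]
for C in([.442,-.228],[.475,-.24],[.475,-.21]):
 for phi in range(-180,180,15):
  for th in(28,40):
    a=inverse_kinematics(*lay(C,phi,th));b=inverse_kinematics(*lay(C,phi,th,.15))
    if a is None or b is None: continue
    a=np.array(a);m=np.minimum(a-lo,hi-a).min();res.append((np.abs(b-q0).max(),C,phi,th,m,a,b))
for r in sorted(res,key=lambda r:r[0])[:16]:print(*r)
```

```text
[-0.53  0.34  1.32  0.    1.48 -0.53]
1.1050548658246884 [0.475, -0.24] -15 40 0.11996638708154617 [-1.1   0.13  2.46  1.75  0.62 -2.41] [-1.1  -0.4   2.43  1.01  0.73 -1.49]
1.1284860841789603 [0.475, -0.24] -30 40 0.09508788520749523 [-0.87  0.11  2.48  2.41  0.39 -2.67] [-0.87 -0.44  2.45  0.75  0.39 -0.93]
1.145758289768156 [0.475, -0.21] -15 40 0.07664920479632187 [-1.04  0.1   2.5   1.82  0.59 -2.43] [-1.04 -0.47  2.47  0.98  0.7  -1.41]
1.1533566262044515 [0.475, -0.21] -30 40 0.06850799161248311 [-0.78  0.09  2.51  2.58  0.37 -2.77] [-0.78 -0.49  2.47  0.59  0.36 -0.73]
1.1705354101842462 [0.442, -0.228] -45 40 0.06884748773217009 [-0.63  0.09  2.51  3.49  0.35  2.91] [-0.63 -0.49  2.47 -0.39  0.31  0.47]
1.1830297344482013 [0.442, -0.228] -15 40 0.036517502737570595 [-1.2   0.06  2.54  1.67  0.67 -2.42] [-1.2  -0.55  2.5   0.97  0.85 -1.49]
1.204742740878955 [0.475, -0.21] 0 40 0.16553346243599165 [-1.19  0.17  2.41  1.43  0.8  -2.38] [-1.19 -0.33  2.38  1.02  0.99 -1.74]
1.206739300740102 [0.475, -0.24] -45 40 0.15471780125292156 [-0.6   0.16  2.43  3.59  0.34  2.84] [-0.6 
[... 420 characters left out ...]
4   0.99  1.1  -1.8 ]
1.4165857084002331 [0.475, -0.21] 15 40 0.303397797037837 [-1.24  0.26  2.28  1.17  0.98 -2.39] [-1.24 -0.15  2.25  0.97  1.19 -1.95]
1.4193802352600589 [0.475, -0.21] -45 40 0.14494472406912706 [-0.5   0.15  2.44  3.79  0.37  2.71] [-0.5  -0.36  2.4  -0.73  0.33  0.89]
1.43849935540097 [0.475, -0.24] 15 40 0.36116766549521895 [-1.27  0.3   2.22  1.14  1.   -2.37] [-1.27 -0.09  2.19  0.96  1.21 -1.97]
1.4738368562032154 [0.442, -0.228] 15 40 0.29271570781053313 [-1.35  0.25  2.29  1.1   1.03 -2.42] [-1.35 -0.17  2.26  0.93  1.27 -2.01]
1.4929023060882778 [0.475, -0.24] -15 28 0.07027061098108156 [-1.26  0.41  2.51  2.02  0.97 -2.91] [-1.26 -0.36  2.58  1.45  0.85 -2.03]
```

Run:
```python
from h import *
np.set_printoptions(precision=4,suppress=True)
for th in(28,32):
  for l in(0,.06,.1):print(th,l,inverse_kinematics(*lay([.475,-.23],0,th,l)))
p=[.6235,-.231]
movep([*p,.16],down(89.5));set_gripper(.4);f0=get_force()
print(servo_line([*p,.063],speed=.15,contact_N=10),get_ee_pos(),f0)
set_gripper(0,20);hold(.1);print(get_grip_width(),get_force()-f0,get_ee_pos(),get_torque(),get_t())
```

```text
28 0 [-1.3821  0.4305  2.4045  1.5894  1.05   -2.7928]
28 0.06 [-1.3821  0.1759  2.4487  1.4696  1.0587 -2.551 ]
28 0.1 [-1.3821  0.0091  2.4621  1.3862  1.0806 -2.3778]
32 0 [-1.3288  0.3377  2.4055  1.5486  0.9676 -2.6666]
32 0.06 [-1.3288  0.0924  2.4373  1.4047  0.9878 -2.41  ]
32 0.1 [-1.3288 -0.0624  2.4421  1.3111  1.0196 -2.2362]
False [ 0.6242 -0.2314  0.064 ] [ 0.2894 -0.6237  0.1855]
0.0028425509323474533 [0.3073 0.7593 3.5502] [ 0.6241 -0.2313  0.0639] [-0.0067  0.0225  0.0163] 16.825
```

Run:
```python
from h import *
print(get_grip_width(),get_gripper_force())
a=get_image("side");b=get_image("top");cv2.imwrite("pics/side3.png",a)
cv2.imwrite("pics/c6.png",np.hstack([cv2.resize(a[90:190,270:370],(400,400),interpolation=cv2.INTER_CUBIC),cv2.resize(b[140:220,320:400],(400,400),interpolation=cv2.INTER_CUBIC)]))
print(proj("side",[[.624,-.231,.064],[.624,-.231,.09],[.6235,-.231,.048]])*4-[1080,360])
```

```text
0.0028425509323474533 2.1498100917233387
[[177.8575049  260.9840453 ]
 [179.34414326 236.28608457]
 [177.41070537 276.17739347]]
```

View pics/c6.png

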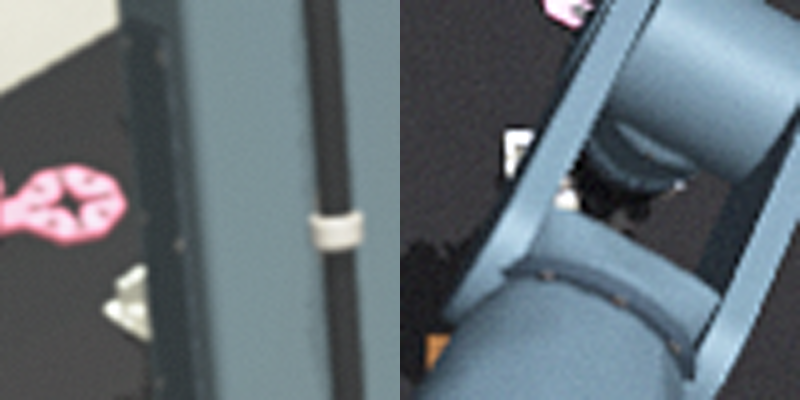

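Run:
```python
from h import *
set_gripper(0,60);hold(.1);print(get_grip_width(),get_gripper_force(),get_force(),get_t())
set_gripper(.15);hold(.1);print(get_grip_width(),get_gripper_force(),get_force(),get_t())
set_gripper(0,60);hold(.1);print(get_grip_width(),get_gripper_force(),get_force(),get_t())
```

```text
0.0020147420123594446 2.797474555085886 [-0.37870935  0.29016359  5.52424086] 17.2417
0.1454522112111359 2.692475223157089 [2.87052046 0.04073993 6.34568944] 17.625
0.0050129723479281916 3.306903006741777 [-0.02174526  0.70830155  7.19555661] 18.0083
```

Run:
```python
from h import *
set_gripper(.4);p=get_ee_pos();print(get_force(),get_gripper_force())
servo_line([p[0],p[1],.2],speed=.25);print(get_force(),get_gripper_force())
movep([.5,-.4,.3],down(60))
a=get_image("side");b=get_image("top");cv2.imwrite("pics/side4.png",a);cv2.imwrite("pics/top4.png",b);print(get_t())
cv2.imwrite("pics/c7.png",np.hstack([cv2.resize(a[110:190,280:360],(400,400),interpolation=cv2.INTER_CUBIC),cv2.resize(b[150:210,330:390],(400,400),interpolation=cv2.INTER_CUBIC)]))
```

```text
[-0.22878014  0.40295497  0.20923053] 0.0
[ 0.23217765 -0.36938826 -1.24726133] 0.0
20.1583
```

View pics/c7.png

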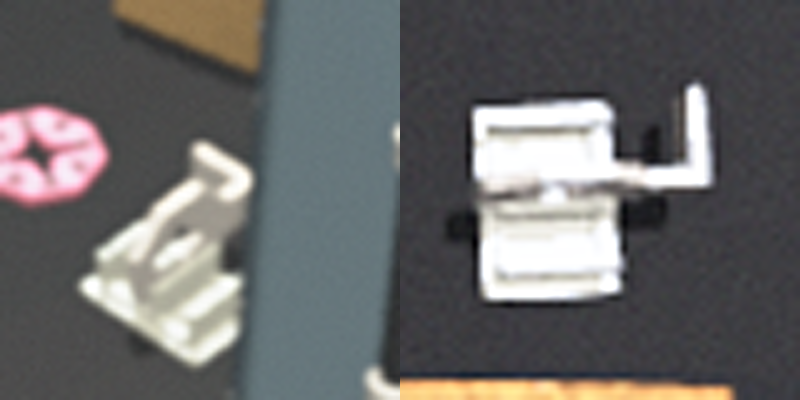

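The plate still stands, with its edge at (555,188) in the right crop. The empty pinches and the upward force fit one explanation: the physical finger tips sit about 25 mm behind the reported TCP. I'll go 24 mm lower, which still clears the rack walls.

Run:
```python
from h import *
np.set_printoptions(precision=4,suppress=True)
p=[.6215,-.231]
movep([*p,.14],down(89.5));set_gripper(.5);f0=get_force()
print(servo_line([*p,.042],speed=.15,contact_N=10),get_ee_pos())
set_gripper(0,40);hold(.1);print(get_grip_width(),get_gripper_force(),get_force()-f0,get_ee_pos(),get_torque(),get_t())
```

```text
False [ 0.6222 -0.2315  0.0429]
0.08251136701350417 39.665834937477484 [-1.8336  1.049   6.2375] [ 0.6221 -0.2314  0.0434] [0.1113 0.3389 0.0858] 22.7417
```

Run:
```python
from h import *
np.set_printoptions(precision=4,suppress=True)
C=[.46,-.23];L=lambda l,th=28:lay(C,0,th,l,ov=.047)
for l in(0,.05,.08,.12):print(l,inverse_kinematics(*L(l)))
set_gripper(0,90);p=get_ee_pos()
servo_line([p[0],p[1],.2],speed=.2);print(get_grip_width(),get_gripper_force(),get_force(),get_q(),get_t())
movep(*L(.08));hold(.1);print(get_t(),get_ee_pos(),L(.08)[0])
f0=get_force()
r=servo_line(L(-.012)[0],speed=.06,contact_N=2.5);print(r,get_ee_pos(),L(0)[0],get_force()-f0,get_grip_width(),get_t())
a=get_image("side");b=get_image("top");cv2.imwrite("pics/side5.png",a);cv2.imwrite("pics/top5.png",b)
cv2.imwrite("pics/c8.png",np.hstack([cv2.resize(a[120:260,280:420],(400,400),interpolation=cv2.INTER_CUBIC),cv2.resize(b[180:300,300:420],(400,400),interpolation=cv2.INTER_CUBIC)]))
```

```text
0 [-1.372   0.4703  2.3918  1.6147  1.0479 -2.824 ]
0.05 [-1.372   0.2607  2.4337  1.5179  1.0487 -2.6305]
0.08 [-1.372   0.134   2.4498  1.4551  1.058  -2.5036]
0.12 [-1.372  -0.0293  2.4594  1.3719  1.0822 -2.3306]
0.06776521452515864 88.57493156501732 [-0.3346 -0.2067 -1.5759] [-0.5345  0.3802  1.3725 -0.      1.392  -0.5257] 23.9
25.725 [ 0.4715 -0.2303  0.1041] [ 0.4712 -0.23    0.1039]
True [ 0.4713 -0.2299  0.0232] [ 0.4712 -0.23    0.0239] [ 2.3575 -0.3151  5.5792] 0.0699027688845203 26.9333
```

View pics/c8.png

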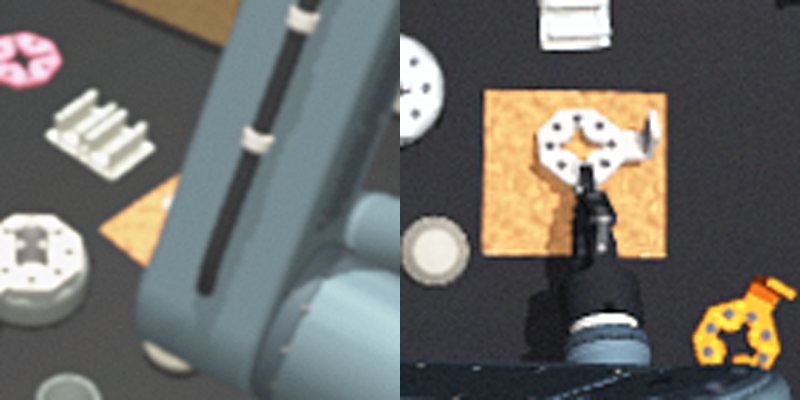

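The crop shows the plate held fin up over the mat at (580,145), far edge touching, with the fin to the right at (650,135). Contact came where predicted, so I release and back out along the tool axis.

Run:
```python
from h import *
np.set_printoptions(precision=4,suppress=True)
p=get_ee_pos();R=Ro.from_rotvec(get_eef_rot());z=R.apply([0,0,1])
set_gripper(.28);print(get_grip_width(),get_gripper_force(),get_force())
try: servo_line(p-.05*z,speed=.12)
except PlanningError as e: print(e); servo_line(p-.035*z,speed=.12)
p=get_ee_pos();print(p,get_t())
servo_line([p[0],p[1],p[2]+.1],speed=.25)
hold(.1);im=get_image("top");cv2.imwrite("pics/top6.png",im);print(get_t(),get_gripper_force())
# mask orange-ish mat: plate is white -> fit with min channel
print([fit_plate("top",im,.042,[.46,-.23,a],z0=.003,thr=t) for a in(-1.57,) for t in(150,190)])
cv2.imwrite("pics/c9.png",cv2.resize(im[195:265,315:395],(800,700),interpolation=cv2.INTER_CUBIC)[:600])
```

```text
0.27970641681664365 0.3313997126042523 [-0.3259 -0.1731 -0.8734]
[ 0.427  -0.2306  0.0468] 27.9167
28.675 0.0
[(array([ 0.4627, -0.2316, -1.5781]), np.float64(464.0795244285714)), (array([ 0.4625, -0.2307, -1.5715]), np.float64(215.29462723738013))]
```

View pics/c9.png

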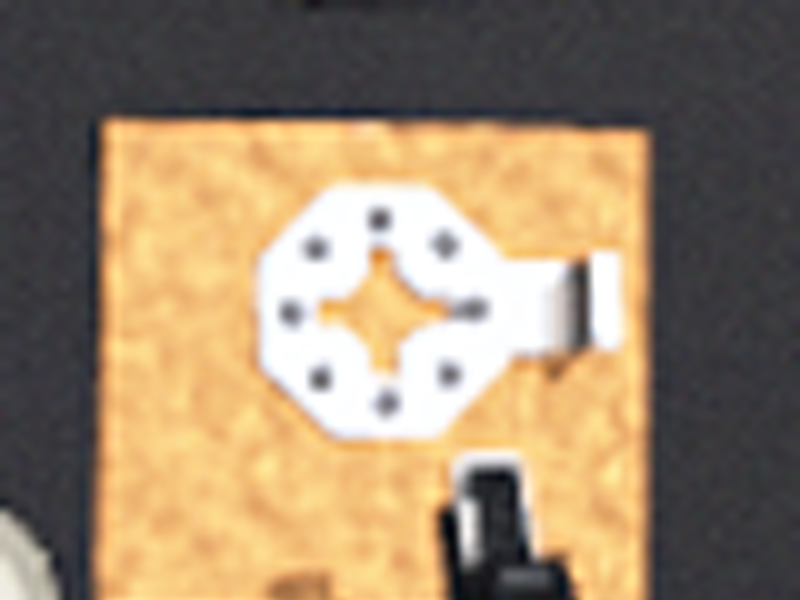

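The plate lies flat, fin up, on the mat: bolt-hole centre at (384,311), fin top at (605,302), both in the crop. Now I regrip it by the fin.

Run:
```python
from h import *
np.set_printoptions(precision=4,suppress=True)
o=lambda X,Y:(315+(X+.5)/10-.5,195+(Y+.5)/10-.5)
c=at("top",*o(383.8,311.3),.011)
pr=[((292,312),(475,308)),((388,402),(380,220)),((317,248),(450,375)),((321,378),(446,245))]
ang=[]
for k,(a,b) in zip((-90,0,-45,45),pr):
    A,B=at("top",*o(*a),.011),at("top",*o(*b),.011);d=B-A;ang.append(np.degrees(np.arctan2(d[1],d[0])))
print(c,ang,at("top",*o(605,302),.051))
yaw=np.mean([ang[0],ang[1]-90,ang[2]-45,ang[3]-135]) 
print(yaw)
f=c[:2]+.068*np.array([np.cos(np.radians(yaw)),np.sin(np.radians(yaw))]);print(f)
psi=min((yaw+90,yaw+270,yaw-90),key=lambda b:abs(b)) 
print(psi)
set_gripper(.6);movep([*f,.13],down(psi));print(get_q(),get_t())
f0=get_force();print(servo_line([*f,.003],speed=.15,contact_N=8),get_ee_pos())
set_gripper(0,90);hold(.05);print(get_grip_width(),get_gripper_force(),get_force()-f0,get_t())
```

```text
[ 0.462  -0.2297  0.011 ] [np.float64(-89.80771605406042), np.float64(0.73536485898916), np.float64(-134.89891038468778), np.float64(-44.85423603095108)] [ 0.4624 -0.2969  0.051 ]
-134.7063744026775
[ 0.4142 -0.278 ]
-44.70637440267751
[-0.8299  0.0943  1.8665  0.0001  1.1812  1.5211] 32.275
False [ 0.4147 -0.2786  0.0038]
-0.0018954293939895384 0.0 [ 0.9602 -0.6321 -0.6401] 33.8667
```

My averaging offset was wrong: the yaw is −89.6°, not −134.7°. The fingers closed in free air, so I lift and redo it.

Run:
```python
from h import *
np.set_printoptions(precision=4,suppress=True)
p=get_ee_pos();servo_line([p[0],p[1],.1],speed=.25)
im=get_image("top");f=[.4622,-.2977];psi=.4
set_gripper(.6);movep([*f,.1],down(psi));print(get_q(),get_t())
f0=get_force();print(servo_line([*f,.003],speed=.15,contact_N=8),get_ee_pos())
set_gripper(0,90);hold(.05);print(get_grip_width(),get_gripper_force(),get_force()-f0,get_t())
p=get_ee_pos();servo_line([p[0],p[1],.12],speed=.2);print(get_grip_width(),get_force()-f0,get_t())
```

```text
[-0.7882  0.244   1.7603 -0.0001  1.1379  0.7778] 35.7417
False [ 0.4626 -0.2982  0.0037]
0.0681767776476511 89.83197212219238 [-1.2621  1.1463  7.3416] 37.0667
0.07070023789700114 [ 0.2018  0.5427 -2.299 ] 37.8
```

Run:
```python
from h import *
np.set_printoptions(precision=4,suppress=True)
t=tcp_for(-89.4)
p=get_ee_pos();servo_line([p[0],p[1],.14],speed=.2)
movep([*t,.14],down(.6));hold(.1);print(get_t(),get_ee_pos())
f0=get_force()
r=servo_line([*t,.043],speed=.06,contact_N=6)
hold(.1);print(r,get_ee_pos(),get_force()-f0,get_torque(),get_t())
```

```text
38.9917 [ 0.5307 -0.1036  0.1397]
True [ 0.5308 -0.1021  0.0468] [-1.8318  0.929   6.5685] [0.0413 0.0848 0.0435] 40.5083
```

Contact came at TCP 0.0468, the expected home height. Release, retreat and check.

Run:
```python
from h import *
np.set_printoptions(precision=4,suppress=True)
p=get_ee_pos();set_gripper(.5);hold(.1);print(get_force(),get_gripper_force())
servo_line([p[0],p[1],.16],speed=.25);movep([.42,-.4,.25],down(20));hold(.1)
a=get_image("side");b=get_image("top");print(get_t(),get_gripper_force())
cv2.imwrite("pics/c10.png",np.hstack([cv2.resize(a[180:250,250:330],(400,350),interpolation=cv2.INTER_CUBIC),cv2.resize(b[175:235,262:332],(400,343),interpolation=cv2.INTER_CUBIC)[:,:] if 0 else cv2.resize(b[175:236,262:332],(400,350),interpolation=cv2.INTER_CUBIC)]))
```

```text
[-0.7674 -0.2869  0.6167] 0.0
43.1083 0.0
```

View pics/c10.png

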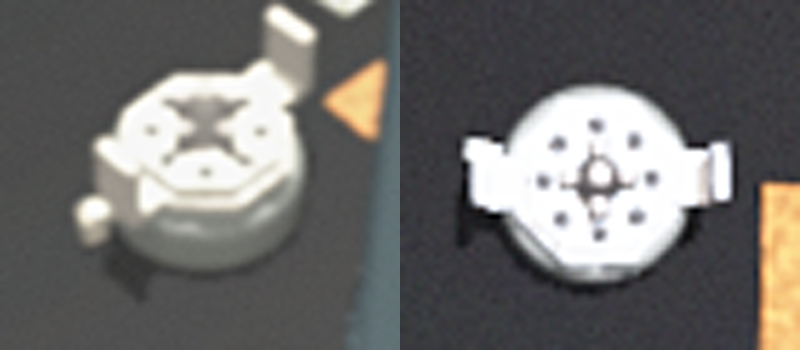

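Both plates are seated flat on the hub. The large tab is at the pointer (480,170) and the small tab is opposite it (715,175). Handing in.

```bash
python3 -c "
from cell import *
print(close_job(),get_t())"
```

```text
the job is handed in; nothing more can be done
the job is handed in; nothing more can be done
```

The job is handed in at about 43 s of the 67 s allowed: both plates were stacked home and flat on the hub, the large tab on the pointer's side and the small tab opposite, and the arm was clear; the hand-in call returned no verdict.

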